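Pack the graded ingot gift set

ROBOT

A 6-joint arm with a two-finger parallel gripper is mounted at the origin on the work surface. World frame = base frame: x ahead of the robot, y to its left, z up, the work surface at z = 0. Lengths are in m, angles in rad, forces in N, time in s.
With the tool pointing down it reaches from about 0.35 to 0.775 m from the base axis. Payload 5.5 kg.
Tool frame: the origin (TCP) lies midway between the tips of the shut fingers; the grasp point (between the pads) lies grasp_offset behind it (grasp_offset is the distance from the TCP to the grasp point, in m); z points along the fingers, y is the line along which they close (so a half turn about z gives the same grasp; the last joint's range is limited). The gripper opens to 85 mm and grips with 20 to 120 N. Pads are 22 mm wide; open, the fingers measure 114 mm over their backs; the gripper's body (76 mm by 85 mm) begins 54 mm behind the grasp point. The pads swing forward as they close: fully open they stand 13 mm farther back than shut.
Start: joints at [1.069, 0.313, 0.046, 1.304, 0, 1.431], TCP at [0.204, 0.538, 0.204] pointing down, gripper open.
Joint ranges: [-2.76, 2.76], [-0.86, 1.69], [-1.03, 1.26], [-2.2, 2.34], [-1.47, 1.5], [-3.14, 3.14]. Speed limits (rad/s): [2.57, 2.57, 3.14, 3.14, 3.14, 3.14].

INTERFACE

Orientations are given as a unit quaternion [w, x, y, z].
In Python, from workcell import * gives the robot as it stands.
- The arm moves only by the tool step_arm, never from a script. Its argument "deltas" is a list of rows, each a list of 7 numbers: the shift along the world's x, y, z in mm, then the turn, a rotation vector about the world's x, y, z in degrees, then the gripper's target within -1 to 1 (fully open at 1, half-way at 0, shut at -1). A call has 1 to 5 rows; each row shifts and turns the commanded pose from where the row before left it; what a row does not reach is not made up. A row lasts 1/10 s, in which the tool goes at most 50 mm and 8.59 degrees, less where a joint would pass 70% of its speed; a pose out of reach is approached as far as the arm can. A call is refused whole if a number of a shift passes 50 or a number of a turn 8.59, either way. A call with a gripper value outside its range is refused whole. The fingers move at their own pace and stop on an object; "newtons" is the grip in N (left out, the last holds). Time passes only in rows, so rows that do not move let the fingers close. It gives the time, the measured TCP pose, the force, the opening and the grip force at its end, in the units of the state.
- get_state(): the state, without advancing time (a new reading comes with each control period).
- read_camera(name): name is "scene" or "top"; returns a dict with "image" (400x640x3 uint8, red, green, blue), "z_map" (400x640 float32, m along the optical axis (not along the pixel's ray), 0 where there is no reading), "K" (3x3 intrinsics, pixels), "world_from_camera" (4x4, takes a point from camera to world coordinates). Camera axes: x right, y down, z forward; pixel columns grow to the right and rows downward; lengths in m; the calibration is good to about 2 mm. A picture is of the moment at which its call begins.
- hand_in(): hands the job in; it is judged then, once.
The state is a dict: "clock": time; "joint_pos": joint angles; "qvel": joint speeds; "tau": joint torques, N m; "tcp_pos": TCP position; "orientation": TCP orientation; "wrist_force": force on the tool from outside, world axes, zero at the start; "ft_torque": the same for the moment, N m; "finger_gap": finger opening in m; "grip_force": force on a finger pad.
Only numpy, scipy, OpenCV 4.12 (cv2) and the standard library are available. Lean on these libraries where they do the work, as an engineer would, in place of code of your own. Each camera call takes 0.05 s, during which the arm holds its last target. There are 200 camera calls.

TASK

Pack the gift set: line up the four gold ingots from the cutting mat in the red tray in order of size, each upright and fully down in the pocket made for its size, the smallest in the smallest pocket and so on to the largest, and lying lengthwise along the row. Set them down, do not drop them, and leave the glue bottle and the tape roll where they stand.

Things in the scene. Friction and masses are not known exactly. Their poses are not given: they have to be found in the camera images.
- ingot1: The smallest of four loose gold boat-shaped ingots, 50 mm long (x, horn to horn), 28 mm wide (y) at the waist; horns 27 mm, central dome 24 mm high. Flat upright waist sides, 22 mm along x, 6 to 18 mm above the underside: grip there across y. Origin: centre of the underside; both ends alike, z up. Starts upright on a fixed green mat 3 mm thick.
- ingot2: The second smallest of four loose gold boat-shaped ingots, 64 mm long (x, horn to horn), 34 mm wide (y) at the waist; horns 33 mm, central dome 29 mm high. Flat upright waist sides, 28 mm along x, 6 to 21 mm above the underside: grip there across y. Origin: centre of the underside; both ends alike, z up. Starts upright on a fixed green mat 3 mm thick.
- ingot3: The second largest of four loose gold boat-shaped ingots, 78 mm long (x, horn to horn), 40 mm wide (y) at the waist; horns 39 mm, central dome 34 mm high. Flat upright waist sides, 34 mm along x, 6 to 24 mm above the underside: grip there across y. Origin: centre of the underside; both ends alike, z up. Starts upright on a fixed green mat 3 mm thick.
- ingot4: The largest of four loose gold boat-shaped ingots, 92 mm long (x, horn to horn), 46 mm wide (y) at the waist; horns 45 mm, central dome 39 mm high. Flat upright waist sides, 40 mm along x, 6 to 27 mm above the underside: grip there across y. Origin: centre of the underside; both ends alike, z up. Starts upright on a fixed green mat 3 mm thick.
- pocket1: The smallest of four cream-floored pockets in a row in a fixed red tray (332 x 92 mm): 44 mm (x) by 40 mm (y), 5 mm deep. x runs along the row to the larger pockets, 67, 81 and 95 mm centre to centre from the smallest. Origin under the pocket's centre, z up: floor 10 mm, filling and rim 15 mm above it.
- pocket2: The second smallest of four cream-floored pockets in a row in a fixed red tray (332 x 92 mm): 52 mm (x) by 46 mm (y), 5 mm deep. x runs along the row to the larger pockets, 67, 81 and 95 mm centre to centre from the smallest. Origin under the pocket's centre, z up: floor 10 mm, filling and rim 15 mm above it.
- pocket3: The second largest of four cream-floored pockets in a row in a fixed red tray (332 x 92 mm): 61 mm (x) by 52 mm (y), 5 mm deep. x runs along the row to the larger pockets, 67, 81 and 95 mm centre to centre from the smallest. Origin under the pocket's centre, z up: floor 10 mm, filling and rim 15 mm above it.
- pocket4: The largest of four cream-floored pockets in a row in a fixed red tray (332 x 92 mm): 69 mm (x) by 58 mm (y), 5 mm deep. x runs along the row to the larger pockets, 67, 81 and 95 mm centre to centre from the smallest. Origin under the pocket's centre, z up: floor 10 mm, filling and rim 15 mm above it.
- glue: A loose white glue bottle with orange cap, 48 mm across and 95 mm tall, standing beyond the work; not part of the job. Origin at the centre of its underside.
- tape: A loose roll of brown parcel tape with a pale core, lying flat, 100 mm across, 48 mm high, beyond the work; not part of the job. Origin at the centre of its underside.

How it is judged:
By the outcome, as a careful person would: the job done as asked, in the order asked, and still so for the second after the job is handed in, with the robot touching nothing.
It also fails if it takes over 96 s, if anything falls off the work surface, if the arm or the gripper's body presses on something with over 40 N, if the wrist force passes 120 N, or if a joint passes its speed limit or range.

## Working session

There is one attempt and no reset: what is moved stays moved. The work goes in short steps, Python scripts to look and compute and a tool call to move; the robot and the scene stay as the last step left them, time stands still between calls to the robot, and variables do not carry over. Pictures are saved under pics/ and viewed, at most 14 in all, crops included, and the job is handed in when it is done.

Besides the shell and the picture viewer there is one more tool, called after "Call:" by a JSON object that holds its "method" and its "body", one argument or row to a line. step_arm: Moves the arm, as the interface text tells. Its arguments: {"type":"object","properties":{"deltas":{"type":"array","items":{"type":"array","items":{"type":"number"}}},"newtons":{"type":"number"}},"required":["deltas"]}

```bash
mkdir -p pics; ls
python3 - <<'E'
from workcell import *
import cv2, numpy as np
print(get_state())
try: print(grasp_offset)
except Exception as e: print(e)
for n in("top","scene"):
    d=read_camera(n); cv2.imwrite(f"pics/{n}0.png",d["image"][:,:,::-1]); np.savez(f"{n}0.npz",**d)
    print(n,d["K"],d["world_from_camera"])
E
```

```text
pics
{'clock': 0.0, 'joint_pos': array([ 1.06940380e+00,  3.14009197e-01,  4.49916696e-02,  1.30363720e+00,
       -1.01409194e-06,  1.43124517e+00]), 'qvel': array([ 0.00173408,  0.00074138, -0.00079818, -0.00051733, -0.0004535 ,
        0.00097418]), 'tau': array([-1.57173268e-03, -4.80640233e+01,  2.98524177e+01,  1.98527717e-02,
       -2.05604947e-04, -1.82309975e-06]), 'tcp_pos': array([0.20325418, 0.53726758, 0.20330913]), 'orientation': array([-2.92230790e-04,  1.79935231e-01,  9.83678021e-01, -8.82053157e-04]), 'wrist_force': array([0.8174768 , 0.20880189, 0.12151591]), 'ft_torque': array([-0.04657149,  0.02849097, -0.05282076]), 'grip_force': 0.0, 'finger_gap': 0.08555324614562151}
0.0187
top [[480.42739062   0.         323.01274943]
 [  0.         480.42739062 202.14218741]
 [  0.           0.           1.        ]] [[-0.11371401 -0.97237356  0.20385971  0.39327393]
 [-0.99350924  0.11189637 -0.0204594   0.02235324]
 [-0.00291698 -0.20486303 -0.97878631  1.08587528]
 [ 0.          0.          0.          1.        ]]
scene [[453.77628468   0.         323.27621655]
 [  0.         453.77628468 201.6145894 ]
 [  0.           0.           1.        ]] [[ 0.36864295  0.76854203 -0.52292018  1.22045393]
 [ 0.92956916 -0.30592209  0.20570086 -0.23355654]
 [-0.00188308 -0.56192065 -0.827189    1.02008032]
 [ 0.          0.          0.          1.        ]]
```

View pics/top0.png

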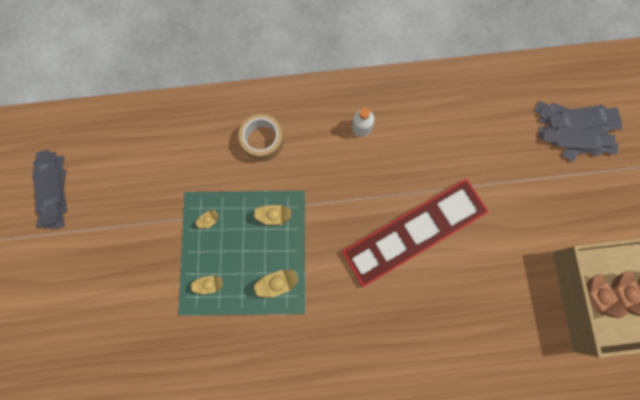

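View pics/scene0.png

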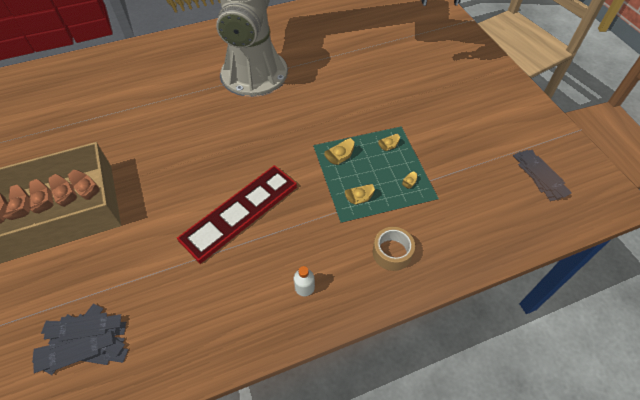

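Top view: the mat holds ingots at px (206,219) the smallest, (206,285) second, (272,215) third and (276,284) the largest. Tray pockets run from (365,262), the smallest, to (459,207). The scene view shows the same layout, with the tray at (238,213).

```bash
cat > h.py <<'E'
import cv2, numpy as np
def cloud(d):
    K=d["K"];T=d["world_from_camera"];z=d["z_map"]
    v,u=np.mgrid[:400,:640]
    p=np.stack([(u-K[0,2])/K[0,0]*z,(v-K[1,2])/K[1,1]*z,z],-1)@T[:3,:3].T+T[:3,3]
    p[z==0]=np.nan
    return p
def rays(d,uv,h):
    K=d["K"];T=d["world_from_camera"]
    r=np.c_[(uv-K[[0,1],2])/K[0,0],np.ones(len(uv))]@T[:3,:3].T
    return T[:3,3]+r*((h-T[2,3])/r[:,2])[:,None]
def proj(d,P):
    T=d["world_from_camera"];c=(P-T[:3,3])@T[:3,:3];return (c/c[:,2:])@d["K"].T
def comps(m,amin):
    n,l,s,c=cv2.connectedComponentsWithStats(m.astype(np.uint8))
    return [(l==i) for i in range(1,n) if s[i,4]>=amin]
def rect(xy):
    c,wh,a=cv2.minAreaRect((np.asarray(xy)*1000).astype(np.float32))
    if wh[0]<wh[1]: wh=wh[::-1];a+=90
    return np.round(c,1),np.round(wh,1),round((a+90)%180-90,1)
E
python3 - <<'E'
from h import *
for n in("top","scene"):
    d=dict(np.load(n+"0.npz"));p=cloud(d)
    hsv=cv2.cvtColor(d["image"],cv2.COLOR_RGB2HSV);H,S,V=[hsv[...,i].astype(int) for i in range(3)]
    g=(H>35)&(H<95)&(S>60); m=max(comps(g,500),key=np.sum)
    hull=np.zeros((400,640),np.uint8);cv2.fillConvexPoly(hull,cv2.convexHull(np.argwhere(m)[:,::-1].astype(np.int32)),1)
    print(n,"mat z",np.nanpercentile(p[m][:,2],[10,50,90]),rect(p[m&np.isfinite(p[...,0])][:,:2]))
    gold=(hull>0)&(H>12)&(H<33)&(S>90)
    for c in comps(gold,40):
        q=p[c];q=q[np.isfinite(q[:,0])]
        print(" ingot px",np.argwhere(c).mean(0)[::-1].round(),c.sum(),"z",np.percentile(q[:,2],[5,50,98]).round(4),rect(q[q[:,2]>.008][:,:2]))
    red=((H<6)|(H>172))&(S>150)&(p[...,0]>.2)&(p[...,0]<.75)&(p[...,1]>-.4)&(p[...,1]<.2)&(p[...,2]<.03)
    r=max(comps(red,200),key=np.sum)
    print(" tray z",np.nanpercentile(p[r][:,2],[5,50,95]).round(4),rect(p[r&(p[...,2]>.01)][:,:2]))
    h2=np.zeros((400,640),np.uint8);cv2.fillConvexPoly(h2,cv2.convexHull(np.argwhere(r)[:,::-1].astype(np.int32)),1)
    for c in comps((h2>0)&(S<60)&(V>120),60):
        uv=np.argwhere(c)[:,::-1].astype(float)
        print(" pocket px",uv.mean(0).round(),"z",np.nanmedian(p[c][:,2]).round(4),"mean",(rays(d,uv,.01).mean(0)[:2]*1000).round(1),rect(rays(d,uv,.01)[:,:2]))
E
```

```text
top mat z [0.00107658 0.00361643 0.0061762 ] (array([527.6, 192.9]), array([273.2, 272.6]), 84.2)
 ingot px [272. 214.] 593 z [0.0134 0.0314 0.0421] (array([598.2, 114.2]), array([77.5, 40.6]), 83.2)
 ingot px [207. 219.] 276 z [0.0049 0.0238 0.0312] (array([605.9, 262.6]), array([49.4, 29.3]), -63.0)
 ingot px [276. 283.] 829 z [0.0272 0.0362 0.048 ] (array([445.7, 120.4]), array([90.9, 45.9]), -75.2)
 ingot px [206. 285.] 439 z [0.0048 0.0282 0.0366] (array([460.3, 275. ]), array([73.6, 34.1]), -85.6)
 tray z [0.0001 0.0198 0.0233] (array([ 526.2, -199.1]), array([332.2,  90. ]), -66.2)
 pocket px [457. 207.] z 0.0149 mean [ 571.5 -302.2] (array([ 571.8, -302.2]), array([72.7, 62.9]), -67.1)
 pocket px [422. 228.] z 0.0151 mean [ 533.1 -214.7] (array([ 533.2, -215. ]), array([64.7, 56.9]), -66.5)
 pocket px [391. 246.] z 0.0152 mean [ 500.3 -140. ] (array([ 500.4, -140.3]), array([56.6, 50.7]), -66.1)
 pocket px [365. 261.] z 0.0157 mean [473.4 -78.2] (array([473.5, -78.5]), array([47.8, 44.9]), -65.0)
scene mat z [0.00021398 0.00282331 0.00547735] (array([530., 190.]), array([280.
[... 239 characters left out ...]
 180.] 169 z [0.0117 0.023  0.0299] (array([609.6, 260.1]), array([51.6, 28.5]), -58.7)
 ingot px [360. 194.] 414 z [0.0149 0.0304 0.0419] (array([601.9, 112.8]), array([79.2, 43.3]), 87.4)
 tray z [0.0069 0.019  0.0225] (array([ 527.9, -200.5]), array([332.7,  97.7]), -66.5)
 pocket px [276. 181.] z 0.0143 mean [470.4 -78.9] (array([470. , -78.9]), array([43.9, 39.5]), -65.7)
 pocket px [258. 196.] z 0.0146 mean [ 497.4 -140.8] (array([ 497.4, -140.5]), array([52.6, 45.5]), -67.6)
 pocket px [234. 214.] z 0.0147 mean [ 530.  -215.3] (array([ 529.7, -215. ]), array([61. , 51.7]), -66.4)
 pocket px [205. 236.] z 0.0146 mean [ 568.6 -302.9] (array([ 568.3, -302.9]), array([68.8, 57.2]), -66.4)
```

Run:
```python
from h import *
D={n:dict(np.load(n+"0.npz")) for n in("top","scene")}
def ray(d,uv):
    K=d["K"];T=d["world_from_camera"]
    r=T[:3,:3]@np.r_[(uv-K[[0,1],2])/K[0,0],1];return T[:3,3],r/np.linalg.norm(r)
def tri(a,b):
    A=np.zeros((3,3));y=np.zeros(3)
    for n,uv in(("top",a),("scene",b)):
        o,r=ray(D[n],uv);M=np.eye(3)-np.outer(r,r);A+=M;y+=M@o
    return np.linalg.solve(A,y)
P={};I={}
for n,d in D.items():
    p=cloud(d);hsv=cv2.cvtColor(d["image"],cv2.COLOR_RGB2HSV);H,S,V=[hsv[...,i].astype(int) for i in range(3)]
    box=lambda x0,x1,y0,y1:(p[...,0]>x0)&(p[...,0]<x1)&(p[...,1]>y0)&(p[...,1]<y1)
    P[n]=sorted([np.argwhere(c).mean(0)[::-1] for c in comps((S<60)&(V>120)&box(.4,.65,-.38,-.02)&(p[...,2]<.04),60)],key=lambda uv:abs(uv[0]-(365 if n=="top" else 276)))
    t=box(.4,.65,-.45,.02)&(H>8)&(H<25)&(S>60);print(n,"table z",np.nanmedian(p[t][:,2]).round(4))
    for k,c in enumerate([(.607,.262),(.462,.271),(.600,.113),(.447,.119)]):
        m=box(c[0]-.06,c[0]+.06,c[1]-.06,c[1]+.06)&(H>12)&(H<33)&(S>90)
        m=cv2.morphologyEx(m.astype(np.uint8),cv2.MORPH_OPEN,np.ones((3,3)))>0
        out=[]
        for h in(.009,.014,.018):
            q=p[m&(p[...,2]>h)][:,:2];e=np.linalg.eigh(np.cov(q.T))[1][:,1]
            out.append((*rect(q),round(float(np.degrees(np.arctan(e[1]/e[0]))),1)))
        print(n,k+1,out)
for a,b in zip(P["top"],P["scene"]): print("pocket tri",(tri(a,b)*1000).round(1))
```

```text
top table z 0.0006
top 1 [(array([605.9, 262.6]), array([49.4, 29.3]), -63.0, -62.9), (array([605.9, 262.6]), array([49.4, 29.3]), -63.0, -63.1), (array([605.7, 262.6]), array([49.6, 28.9]), -59.0, -62.5)]
top 2 [(array([460.3, 275. ]), array([73.6, 34.1]), -85.6, -85.9), (array([460.6, 270.2]), array([64. , 34.1]), -85.6, -85.9), (array([460.6, 270.2]), array([64. , 34.1]), -85.6, -85.9)]
top 3 [(array([598.2, 114.2]), array([77.5, 40.6]), 83.2, 84.1), (array([598.2, 114.2]), array([77.5, 40.6]), 83.2, 84.2), (array([598.2, 114.2]), array([77.5, 40.6]), 83.2, 83.9)]
top 4 [(array([445.7, 120.5]), array([90.6, 45.9]), -75.2, -75.3), (array([445.7, 120.5]), array([90.6, 45.9]), -75.2, -75.3), (array([445.7, 120.5]), array([90.6, 45.9]), -75.2, -75.3)]
scene table z 0.0004
scene 1 [(array([609.6, 260.1]), array([51.6, 28.5]), -58.7, -57.0), (array([609.6, 260.1]), array([51.6, 28.3]), -58.0, -56.7), (array([609.6, 260.1]), array([51.6, 28.3]), -58.0, -56.6)]
scene 2 [(array([463.6, 269. ]), array([65.7, 37.1]), -82.7, -80.2), (array([463.4, 269.1]), array([65.3, 36.5]), -85.5, -80.3), (array([463.4, 269.1]), array([65.3, 36.5]), -85.5, -81.4)]
scene 3 [(array([601.9, 112.8]), array([79.2, 43.3]), 87.4, 86.9), (array([601.9, 112.8]), array([79.2, 43.3]), 87.4, 86.6), (array([601.8, 112.7]), array([79.2, 43.2]), 88.2, 86.4)]
scene 4 [(array([449.3, 118.7]), array([92.6, 48.1]), -74.1, -71.9), (array([449.3, 118.7]), array([92.6, 48.1]), -74.1, -71.9), (array([449.3, 118.7]), array([92.6, 48.1]), -74.1, -72.1)]
pocket tri [472.9 -78.8  12.9]
pocket tri [ 499.8 -140.4   13. ]
pocket tri [ 532.5 -214.8   13.1]
pocket tri [ 570.8 -302.2   12.7]
```

Call:
{"method": "step_arm", "body": {
  "deltas": [
    [33, -23, -9, 0, 0, -4, 1],
    [33, -23, -9, 0, 0, -4, 1],
    [33, -23, -9, 0, 0, -4, 1],
    [33, -23, -9, 0, 0, -4, 1],
    [33, -23, -9, 0, 0, -4, 1]
  ],
  "newtons": 40
}}

```text
clock: 0.6
tcp_pos: [0.3694, 0.4216, 0.1585]
orientation: [-0.0, 0.349, 0.937, -0.0]
wrist_force: [1.2, 0.3, -0.2]
finger_gap: 0.0854
grip_force: 0.0
```

Call:
{"method": "step_arm", "body": {
  "deltas": [
    [33, -23, -9, 0, 0, -4, 1],
    [33, -23, -9, 0, 0, -4, 1],
    [33, -23, -9, 0, 0, -4, 1],
    [33, -23, -9, 0, 0, -4, 1],
    [33, -23, -9, 0, 0, -4, 1]
  ]
}}

```text
clock: 1.1
tcp_pos: [0.5344, 0.3065, 0.1134]
orientation: [-0.0, 0.507, 0.862, -0.0]
wrist_force: [0.3, 0.6, -0.1]
finger_gap: 0.0855
grip_force: 0.0
```

Call:
{"method": "step_arm", "body": {
  "deltas": [
    [33, -23, -9, 0, 0, 0, 1],
    [33, -23, -9, 0, 0, 0, 1],
    [8, 0, 0, 0, 0, 0, 1],
    [0, 0, 0, 0, 0, 0, 1],
    [0, 0, 0, 0, 0, 0, 1]
  ]
}}

```text
clock: 1.6
tcp_pos: [0.6066, 0.2623, 0.096]
orientation: [-0.001, 0.505, 0.863, -0.0]
wrist_force: [-0.1, 1.0, -0.0]
finger_gap: 0.0855
grip_force: 0.0
```

Call:
{"method": "step_arm", "body": {
  "deltas": [
    [1, -1, -25, 0, 0, 0, 1],
    [0, 0, -25, 0, 0, 0, 1],
    [0, 0, -20, 0, 0, 0, 1],
    [0, 0, -12, 0, 0, 0, 1],
    [0, 0, -4, 0, 0, 0, 1]
  ]
}}

```text
clock: 2.1
tcp_pos: [0.6066, 0.2616, 0.0093]
orientation: [-0.001, 0.505, 0.863, -0.001]
wrist_force: [0.7, 0.1, -0.5]
finger_gap: 0.0852
grip_force: 0.0
```

Call:
{"method": "step_arm", "body": {
  "deltas": [
    [0, 0, 0, 0, 0, 0, -1],
    [0, 0, 0, 0, 0, 0, -1],
    [0, 0, 0, 0, 0, 0, -1],
    [0, 0, 0, 0, 0, 0, -1],
    [0, 0, 0, 0, 0, 0, -1]
  ]
}}

```text
clock: 2.6
tcp_pos: [0.609, 0.2609, 0.0108]
orientation: [0.0, 0.506, 0.863, 0.0]
wrist_force: [0.0, -0.2, 0.2]
finger_gap: 0.0121
grip_force: 0.0
```

```bash
python3 - <<'E'
from workcell import *
import cv2
for n,b in(("top",(170,180,310,320)),("scene",(310,110,450,230))):
    d=read_camera(n)["image"]; c=d[b[1]:b[3],b[0]:b[2]]
    cv2.imwrite(f"pics/a_{n}.png",cv2.resize(c,None,fx=4,fy=4,interpolation=cv2.INTER_CUBIC)[:,:,::-1])
print(get_state()["finger_gap"])
E
python3 -c "
import cv2,numpy as np
a=cv2.imread('pics/a_top.png');b=cv2.imread('pics/a_scene.png')
b=cv2.copyMakeBorder(b,0,560-b.shape[0],0,0,cv2.BORDER_CONSTANT)
cv2.imwrite('pics/a.png',cv2.resize(np.hstack([a,b]),(800,400)))"
```

```text
0.00012256989075707392
```

View pics/a.png

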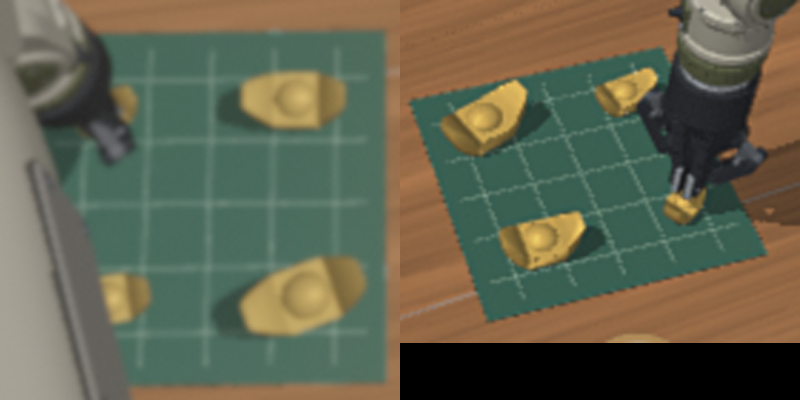

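The fingers shut fully with no grip. The ingot shows just in front of the tips at about (685,207) in the crop, so I'll measure what happened.

Run:
```python
from workcell import *
from h import *
s=get_state();t=s["tcp_pos"];print(t,s["wrist_force"])
for n in("top","scene"):
    d=read_camera(n);p=cloud(d);print(n,"tcp px",proj(d,np.array([t]))[0].round(1))
    hsv=cv2.cvtColor(d["image"],cv2.COLOR_RGB2HSV);H,S=hsv[...,0].astype(int),hsv[...,1].astype(int)
    m=(abs(p[...,0]-.607)<.07)&(abs(p[...,1]-.262)<.07)
    g=m&(H>12)&(H<33)&(S>90)&(p[...,2]<.06)&(p[...,2]>.008);q=p[g]
    uv=np.argwhere(g);print("gold",len(q),"px",uv.min(0)[::-1],uv.max(0)[::-1],"z",np.percentile(q[:,2],[5,50,98]).round(3),rect(q[:,:2]))
    k=m&(S<90)&(p[...,2]<.08)&(p[...,2]>.006);q=p[k]
    if len(q): print("grey lowest",q[np.argsort(q[:,2])[:8]].round(3).tolist())
```

```text
[0.60874934 0.26074374 0.01047005] [-0.62764496 -0.54366157  0.39290738]
top tcp px [209.4 218.6   1. ]
gold 61 px [209 210] [217 222] z [0.02  0.024 0.031] (array([612.1, 247.2]), array([26.3, 14.9]), 17.6)
grey lowest [[0.593, 0.223, 0.006], [0.672, 0.261, 0.006], [0.575, 0.213, 0.006], [0.575, 0.292, 0.006], [0.587, 0.296, 0.006], [0.57, 0.304, 0.006], [0.556, 0.2, 0.006], [0.636, 0.233, 0.006]]
scene tcp px [408.5 182.1   1. ]
gold 112 px [402 174] [416 187] z [0.013 0.023 0.047] (array([612.1, 261.4]), array([48. , 27.4]), -83.6)
grey lowest [[0.572, 0.235, 0.006], [0.585, 0.21, 0.006], [0.644, 0.276, 0.006], [0.568, 0.234, 0.006], [0.592, 0.304, 0.006], [0.661, 0.272, 0.007], [0.616, 0.231, 0.007], [0.619, 0.23, 0.007]]
```

Call:
{"method": "step_arm", "body": {
  "deltas": [
    [0, 0, 15, 0, 0, 0, -1],
    [0, 0, 25, 0, 0, 0, -1],
    [0, 0, 40, 0, 0, 0, -1],
    [0, 0, 0, 0, 0, 0, -1]
  ]
}}

```text
clock: 3.2
tcp_pos: [0.6123, 0.2619, 0.0964]
orientation: [0.003, 0.506, 0.863, 0.004]
wrist_force: [1.4, 0.2, 0.3]
finger_gap: -0.0001
grip_force: 0.0
```

Run:
```python
from workcell import *
from h import *
s=get_state();t=s["tcp_pos"];print(t,s["finger_gap"],s["joint_pos"].round(3))
d=read_camera("scene");p=cloud(d)
P=t+np.array([[0,0,0],[0,0,.0187],[0,0,.04]]);print(proj(d,P)[:,:2].round(1))
u,v=proj(d,P[:1])[0][:2].astype(int)
im=d["image"].copy()
c=cv2.resize(im[v-50:v+50,u-60:u+60],None,fx=6,fy=6,interpolation=cv2.INTER_CUBIC)
for a,b in proj(d,P)[:,:2]: cv2.circle(c,(int((a-u+60.5)*6),int((b-v+50.5)*6)),4,(255,0,0),1)
cv2.imwrite("pics/b.png",c[:,:,::-1])
for r in range(v-16,v+4,2): print(r,[(round(x[2],3)) for x in p[r,u-4:u+5]])
```

```text
[0.61225182 0.26190725 0.09636039] -6.974214347161967e-05 [0.284 0.526 0.103 1.138 0.    1.344]
[[414.5 163.3]
 [415.7 158.7]
 [417.1 153.3]]
147 [np.float64(0.004), np.float64(0.005), np.float64(0.157), np.float64(0.165), np.float64(0.164), np.float64(0.167), np.float64(0.162), np.float64(0.16), np.float64(0.173)]
149 [np.float64(0.004), np.float64(0.005), np.float64(0.149), np.float64(0.153), np.float64(0.157), np.float64(0.159), np.float64(0.16), np.float64(0.165), np.float64(0.167)]
151 [np.float64(0.003), np.float64(0.14), np.float64(0.142), np.float64(0.147), np.float64(0.151), np.float64(0.154), np.float64(0.156), np.float64(0.156), np.float64(0.159)]
153 [np.float64(0.001), np.float64(0.134), np.float64(0.136), np.float64(0.142), np.float64(0.142), np.float64(0.148), np.float64(0.148), np.float64(0.151), np.float64(0.147)]
155 [np.float64(0.001), np.float64(0.003), np.float64(0.133), np.float64(0.137), np.float64(0.138), np.float64(0.141), np.float64(0.141), np.float64(0.144), np.float64(0.14)]
157 [np.float64(0.004), np.float64(0.006), np.float64(0.128), np.float64(0.129), np.float64(0.131), np.float64(0.133), np.float64(0.135), np.float64(0.132), np.float64(0.134)]
159 [np.float64(0.003), np.float64(0.003), np.float64(0.004), np.float64(0.002), np.float64(0.003), np.float64(0.126), np.float64(0.128), np.float64(0.003), np.float64(0.001)]
161 [np.float64(0.004), np.float64(0.006), np.float64(0.002), np.float64(0.005), np.float64(0.004), np.float64(0.004), np.float64(-0.002), np.float64(0.003), np.float64(0.005)]
163 [np.float64(0.0), np.float64(-0.0), np.float64(-0.001), np.float64(0.002), np.float64(0.004), np.float64(0.005), np.float64(0.004), np.float64(0.005), np.float64(0.006)]
165 [np.float64(0.0), np.float64(0.006), np.float64(0.001), np.float64(0.001), np.float64(0.007), np.float64(0.005), np.float64(0.002), np.float64(0.003), np.float64(0.002)]
```

View pics/b.png

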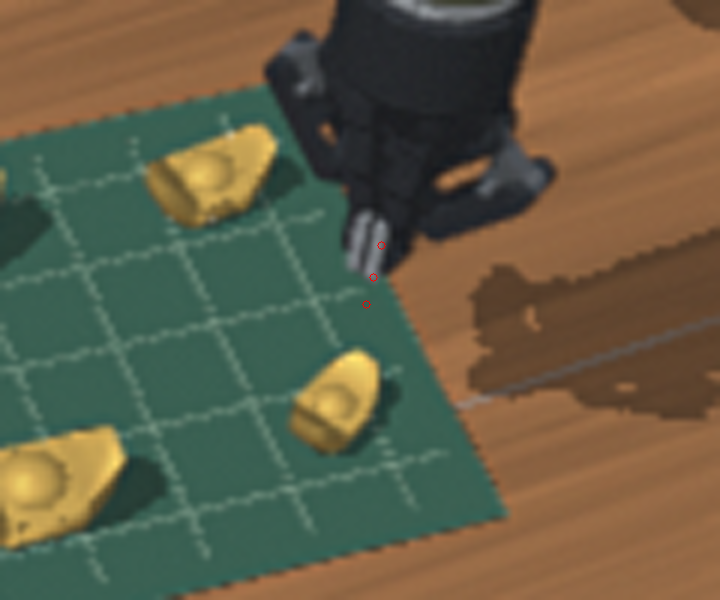

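The red mark for the reported TCP sits about 25 mm below the tips, which are near px (414,158) with z≈0.125. So the real fingertips stand higher than the reported TCP, and the ingot is undisturbed. Next I'll quantify that offset.

Run:
```python
from workcell import *
from h import *
for i in range(3):
    d=read_camera("scene" if i<2 else "top");s=get_state();t=s["tcp_pos"];p=cloud(d)
    m=(abs(p[...,0]-t[0])<.05)&(abs(p[...,1]-t[1])<.05)&(p[...,2]>.07)
    q=p[m];b=np.sort(q[:,2])
    lo=q[q[:,2]<b[0]+.02] if len(q) else q
    print(t.round(4),s["orientation"].round(4),len(q),"lowest",b[:6].round(4))
    if len(lo):
        a=np.radians(29.4);c=np.array([np.cos(a),np.sin(a)]);l=np.array([-np.sin(a),np.cos(a)])
        e=lo[:,:2]-t[:2];print(" along close",np.percentile(e@c,[2,50,98]).round(4)," along pad width",np.percentile(e@l,[2,50,98]).round(4))
```

```text
[0.6096 0.2611 0.0917] [0.0011 0.5055 0.8628 0.0011] 6593 lowest [0.1244 0.1247 0.1252 0.1254 0.1254 0.1265]
 along close [-0.0108  0.0031  0.014 ]  along pad width [-0.0137 -0.0094  0.0031]
[0.6085 0.2608 0.0901] [1.000e-04 5.055e-01 8.628e-01 1.000e-04] 6539 lowest [0.1197 0.1201 0.1207 0.1227 0.1234 0.1237]
 along close [-0.0135  0.0028  0.0135]  along pad width [-0.0136 -0.0093  0.0031]
[0.6078 0.2606 0.0892] [-5.000e-04  5.055e-01  8.628e-01 -6.000e-04] 8272 lowest [0.1226 0.127  0.1274 0.129  0.1296 0.1323]
 along close [-0.0116 -0.0088 -0.0049]  along pad width [-0.01   -0.0078 -0.0059]
```

Call:
{"method": "step_arm", "body": {
  "deltas": [
    [-36, -33, 0, 0, 0, 0, -1],
    [-36, -33, 0, 0, 0, 0, -1],
    [0, 0, -40, 0, 0, 0, -1],
    [0, 0, -40, 0, 0, 0, -1],
    [0, 0, -8, 0, 0, 0, -1]
  ]
}}

```text
clock: 3.9
tcp_pos: [0.5313, 0.1934, -0.0029]
orientation: [-0.004, 0.506, 0.863, -0.003]
wrist_force: [-1.7, -0.8, 0.7]
finger_gap: 0.0002
grip_force: 0.0
```

Call:
{"method": "step_arm", "body": {
  "deltas": [
    [0, 0, -4, 0, 0, 0, -1],
    [0, 0, 0, 0, 0, 0, -1],
    [0, 0, 0, 0, 0, 0, -1]
  ]
}}

```text
clock: 4.2
tcp_pos: [0.538, 0.1953, -0.0005]
orientation: [0.001, 0.505, 0.863, 0.001]
wrist_force: [-0.2, 0.3, 0.3]
finger_gap: -0.0002
grip_force: 0.0
```

Call:
{"method": "step_arm", "body": {
  "deltas": [
    [0, 0, -5, 0, 0, 0, -1],
    [0, 0, -5, 0, 0, 0, -1],
    [0, 0, -2, 0, 0, 0, -1],
    [0, 0, 0, 0, 0, 0, -1],
    [0, 0, 0, 0, 0, 0, -1]
  ]
}}

```text
clock: 4.7
tcp_pos: [0.5365, 0.1948, -0.0138]
orientation: [-0.0, 0.505, 0.863, -0.0]
wrist_force: [0.3, 0.9, -0.2]
finger_gap: -0.0005
grip_force: 0.0
```

Call:
{"method": "step_arm", "body": {
  "deltas": [
    [0, 0, -1, 0, 0, 0, -1],
    [0, 0, -1, 0, 0, 0, -1],
    [0, 0, 0, 0, 0, 0, -1]
  ]
}}

```text
clock: 5.0
tcp_pos: [0.5365, 0.1948, -0.0159]
orientation: [-0.0, 0.506, 0.863, -0.0]
wrist_force: [-0.5, -0.3, -0.8]
finger_gap: 0.0001
grip_force: 0.0
```

Call:
{"method": "step_arm", "body": {
  "deltas": [
    [0, 0, -1, 0, 0, 0, -1],
    [0, 0, -1, 0, 0, 0, -1],
    [0, 0, 0, 0, 0, 0, -1]
  ]
}}

```text
clock: 5.3
tcp_pos: [0.5364, 0.1948, -0.018]
orientation: [-0.0, 0.506, 0.863, -0.0]
wrist_force: [-0.6, -0.4, -0.4]
finger_gap: 0.0001
grip_force: 0.0
```

Call:
{"method": "step_arm", "body": {
  "deltas": [
    [0, 0, -1, 0, 0, 0, -1],
    [0, 0, -1, 0, 0, 0, -1],
    [0, 0, 0, 0, 0, 0, -1]
  ]
}}

```text
clock: 5.6
tcp_pos: [0.5364, 0.1948, -0.02]
orientation: [-0.0, 0.506, 0.863, -0.0]
wrist_force: [0.2, 1.4, -0.9]
finger_gap: -0.0002
grip_force: 0.0
```

Call:
{"method": "step_arm", "body": {
  "deltas": [
    [0, 0, -1, 0, 0, 0, -1],
    [0, 0, -1, 0, 0, 0, -1],
    [0, 0, 0, 0, 0, 0, -1]
  ]
}}

```text
clock: 5.9
tcp_pos: [0.5364, 0.1948, -0.0219]
orientation: [-0.0, 0.505, 0.863, -0.0]
wrist_force: [0.2, 1.0, -0.6]
finger_gap: 0.0
grip_force: 0.0
```

Call:
{"method": "step_arm", "body": {
  "deltas": [
    [0, 0, -1, 0, 0, 0, -1],
    [0, 0, 0, 0, 0, 0, -1]
  ]
}}

```text
clock: 6.1
tcp_pos: [0.5365, 0.1948, -0.0229]
orientation: [-0.0, 0.506, 0.863, -0.0]
wrist_force: [-0.1, -0.2, -0.0]
finger_gap: 0.0003
grip_force: 0.0
```

Call:
{"method": "step_arm", "body": {
  "deltas": [
    [0, 0, -1, 0, 0, 0, -1],
    [0, 0, 0, 0, 0, 0, -1]
  ]
}}

```text
clock: 6.3
tcp_pos: [0.5365, 0.1948, -0.0239]
orientation: [-0.0, 0.506, 0.863, -0.0]
wrist_force: [0.9, -0.9, 1.0]
finger_gap: 0.0002
grip_force: 0.0
```

Call:
{"method": "step_arm", "body": {
  "deltas": [
    [0, 0, -1, 0, 0, 0, -1],
    [0, 0, 0, 0, 0, 0, -1]
  ]
}}

```text
clock: 6.5
tcp_pos: [0.5366, 0.1948, -0.024]
orientation: [0.0, 0.505, 0.863, 0.0]
wrist_force: [-2.5, -0.8, 6.1]
finger_gap: 0.0002
grip_force: 2.9
```

Run:
```python
from workcell import *
from h import *
d=read_camera("scene");s=get_state();t=s["tcp_pos"];p=cloud(d);print(t,s["wrist_force"])
u,v=proj(d,np.array([t+[0,0,.029]]))[0][:2].astype(int);print(u,v)
c=cv2.resize(d["image"][v-45:v+20,u-40:u+40],None,fx=7,fy=7,interpolation=cv2.INTER_CUBIC)
cv2.imwrite("pics/c.png",c[:,:,::-1])
```

```text
[ 0.53656813  0.19480581 -0.02404414] [-1.74692837 -0.92360522  6.76253614]
375 171
```

View pics/c.png

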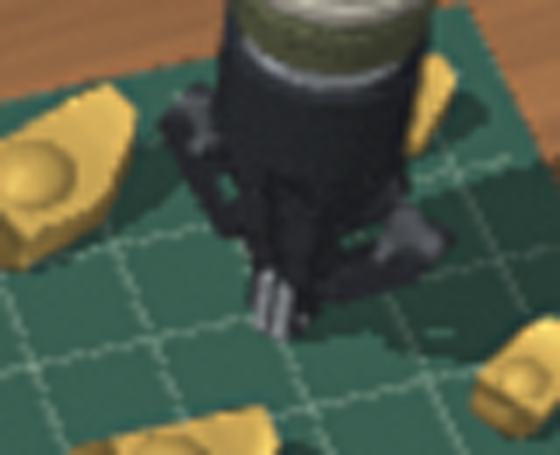

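Shut tips touched the mat (3 mm) at a reported z of −24 mm, so tip z = reported z + 27 mm. The picture shows the tips on the mat near crop (275,335). Now for the ingot1 grasp.

Call:
{"method": "step_arm", "body": {
  "deltas": [
    [0, 0, 50, 0, 0, 0, 1],
    [0, 0, 40, 0, 0, 0, 1],
    [36, 33, 0, 0, 0, 0, 1],
    [35, 33, 0, 0, 0, 0, 1],
    [0, 0, 0, 0, 0, 0, 1]
  ]
}}

```text
clock: 7.05
tcp_pos: [0.612, 0.2643, 0.0646]
orientation: [0.001, 0.505, 0.863, 0.002]
wrist_force: [-0.2, 0.2, 0.0]
finger_gap: 0.0722
grip_force: 0.0
```

Call:
{"method": "step_arm", "body": {
  "deltas": [
    [0, 0, -30, 0, 0, 0, 1],
    [0, 0, -30, 0, 0, 0, 1],
    [0, 0, -15, 0, 0, 0, 1],
    [0, 0, -7, 0, 0, 0, 1],
    [0, 0, 0, 0, 0, 0, 1]
  ]
}}

```text
clock: 7.55
tcp_pos: [0.6063, 0.2603, -0.0179]
orientation: [-0.001, 0.506, 0.863, -0.001]
wrist_force: [0.4, -0.1, 0.3]
finger_gap: 0.0853
grip_force: 0.0
```

Call:
{"method": "step_arm", "body": {
  "deltas": [
    [0, 0, 0, 0, 0, 0, -1],
    [0, 0, 0, 0, 0, 0, -1],
    [0, 0, 0, 0, 0, 0, -1],
    [0, 0, 0, 0, 0, 0, -1],
    [0, 0, 0, 0, 0, 0, -1]
  ]
}}

```text
clock: 8.05
tcp_pos: [0.6084, 0.261, -0.0157]
orientation: [0.001, 0.505, 0.863, 0.001]
wrist_force: [-0.4, 0.0, 4.6]
finger_gap: 0.0269
grip_force: 40.1
```

Call:
{"method": "step_arm", "body": {
  "deltas": [
    [0, 0, 15, 0, 0, 0, -1],
    [0, 0, 25, 0, 0, 0, -1],
    [0, 0, 30, 0, 0, 0, -1],
    [0, 0, 0, 0, 0, -2, -1],
    [-13, -34, 0, 0, 0, -2, -1]
  ]
}}

```text
clock: 8.55
tcp_pos: [0.5974, 0.2298, 0.0559]
orientation: [0.002, 0.534, 0.845, 0.003]
wrist_force: [0.8, -0.5, -0.2]
finger_gap: 0.0271
grip_force: 39.6
```

Call:
{"method": "step_arm", "body": {
  "deltas": [
    [-14, -34, 0, 0, 0, -1.7, -1],
    [-13, -34, 0, 0, 0, 0, -1],
    [-14, -34, 0, 0, 0, 0, -1],
    [-13, -34, 0, 0, 0, 0, -1],
    [-14, -34, 0, 0, 0, 0, -1]
  ]
}}

```text
clock: 9.05
tcp_pos: [0.5262, 0.0556, 0.0543]
orientation: [0.001, 0.548, 0.837, 0.0]
wrist_force: [0.2, -0.3, 0.5]
finger_gap: 0.0268
grip_force: 39.6
```

Call:
{"method": "step_arm", "body": {
  "deltas": [
    [-13, -34, 0, 0, 0, 0, -1],
    [-14, -34, 0, 0, 0, 0, -1],
    [-13, -34, 0, 0, 0, 0, -1],
    [-14, -34, 0, 0, 0, 0, -1],
    [0, 0, 0, 0, 0, 0, -1]
  ]
}}

```text
clock: 9.55
tcp_pos: [0.4715, -0.0824, 0.0542]
orientation: [0.0, 0.55, 0.835, -0.0]
wrist_force: [0.7, -0.2, -1.0]
finger_gap: 0.0268
grip_force: 39.6
```

Call:
{"method": "step_arm", "body": {
  "deltas": [
    [0, 0, -10, 0, 0, 0, -1],
    [0, 0, -10, 0, 0, 0, -1],
    [0, 0, 0, 0, 0, 0, -1],
    [0, 0, 0, 0, 0, 0, -1]
  ]
}}

```text
clock: 9.95
tcp_pos: [0.4722, -0.078, 0.0325]
orientation: [-0.001, 0.547, 0.837, -0.0]
wrist_force: [0.3, -0.0, -0.2]
finger_gap: 0.0269
grip_force: 39.6
```

```bash
cat > look.py <<'E'
import sys
from workcell import *
from h import *
s=get_state();t=s["tcp_pos"]
o=s["orientation"];print(t.round(4),"close dir",round(2*np.degrees(np.arctan2(o[2],o[1]))-90,1),s["finger_gap"],s["wrist_force"].round(1))
d=read_camera("scene");x,y=float(sys.argv[2])/1000,float(sys.argv[3])/1000
u,v=proj(d,np.array([[x,y,.02]]))[0][:2].astype(int)
c=cv2.resize(d["image"][v-38:v+30,u-45:u+45],None,fx=7,fy=7,interpolation=cv2.INTER_CUBIC)
cv2.imwrite(f"pics/{sys.argv[1]}.png",c[:,:,::-1])
for n in("scene","top"):
    if n=="top": d=read_camera(n)
    p=cloud(d);hsv=cv2.cvtColor(d["image"],cv2.COLOR_RGB2HSV);H,S=hsv[...,0].astype(int),hsv[...,1].astype(int)
    m=(np.hypot(p[...,0]-x,p[...,1]-y)<.055)&(H>12)&(H<33)&(S>110)&(p[...,2]>.022)
    m=cv2.morphologyEx(m.astype(np.uint8),cv2.MORPH_OPEN,np.ones((2,2)))>0;q=p[m]
    if len(q)>20: print(n,"gold",len(q),"z",np.percentile(q[:,2],[2,50,98]).round(4),rect(q[:,:2]))
E
python3 look.py d 472.9 -78.8
```

```text
[ 0.4722 -0.078   0.0325] close dir 23.7 0.02690387560561968 [ 0.3 -0.  -0.2]
scene gold 63 z [0.0177 0.0728 0.0969] (array([471.7, -90.1]), array([43. , 17.6]), -5.0)
```

View pics/d.png

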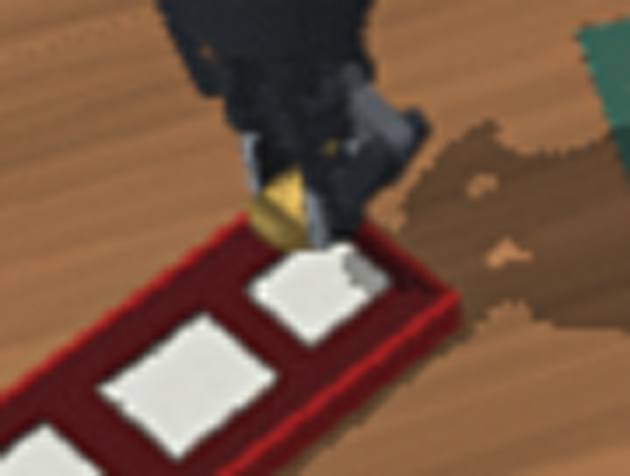

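Held ingot visible at crop (285,210), aligned with the row above pocket1. Lowering now.

Call:
{"method": "step_arm", "body": {
  "deltas": [
    [0, 0, -12, 0, 0, 0, -1],
    [0, 0, -9, 0, 0, 0, -1],
    [0, 0, -5, 0, 0, 0, -1],
    [0, 0, 0, 0, 0, 0, -1],
    [0, 0, 0, 0, 0, 0, -1]
  ]
}}

```text
clock: 10.55
tcp_pos: [0.4724, -0.0792, 0.007]
orientation: [-0.0, 0.548, 0.837, -0.0]
wrist_force: [0.4, -0.8, 0.3]
finger_gap: 0.027
grip_force: 39.6
```

Call:
{"method": "step_arm", "body": {
  "deltas": [
    [0, 0, -2, 0, 0, 0, -1],
    [0, 0, -1, 0, 0, 0, -1],
    [0, 0, 0, 0, 0, 0, -1]
  ]
}}

```text
clock: 10.85
tcp_pos: [0.4726, -0.0792, 0.0043]
orientation: [0.0, 0.548, 0.837, 0.0]
wrist_force: [0.6, -0.1, -0.6]
finger_gap: 0.0269
grip_force: 39.6
```

Call:
{"method": "step_arm", "body": {
  "deltas": [
    [0, 0, -1, 0, 0, 0, -1],
    [0, 0, -1, 0, 0, 0, -1],
    [0, 0, 0, 0, 0, 0, -1]
  ]
}}

```text
clock: 11.15
tcp_pos: [0.4725, -0.0792, 0.0021]
orientation: [-0.0, 0.548, 0.837, 0.0]
wrist_force: [-1.1, -0.4, -0.3]
finger_gap: 0.0263
grip_force: 39.6
```

Call:
{"method": "step_arm", "body": {
  "deltas": [
    [0, 0, -1, 0, 0, 0, -1],
    [0, 0, -1, 0, 0, 0, -1],
    [0, 0, 0, 0, 0, 0, -1]
  ]
}}

```text
clock: 11.45
tcp_pos: [0.4724, -0.0792, 0.0001]
orientation: [-0.0, 0.548, 0.837, -0.0]
wrist_force: [-0.1, 0.1, -0.2]
finger_gap: 0.0265
grip_force: 39.6
```

Call:
{"method": "step_arm", "body": {
  "deltas": [
    [0, 0, -1, 0, 0, 0, -1],
    [0, 0, -1, 0, 0, 0, -1],
    [0, 0, 0, 0, 0, 0, -1]
  ]
}}

```text
clock: 11.75
tcp_pos: [0.4724, -0.0791, -0.0019]
orientation: [-0.0, 0.548, 0.837, 0.0]
wrist_force: [0.0, 0.5, -0.2]
finger_gap: 0.0265
grip_force: 39.6
```

Call:
{"method": "step_arm", "body": {
  "deltas": [
    [0, 0, -1, 0, 0, 0, -1],
    [0, 0, 0, 0, 0, 0, -1]
  ]
}}

```text
clock: 11.95
tcp_pos: [0.4725, -0.0792, -0.0029]
orientation: [-0.0, 0.548, 0.837, -0.0]
wrist_force: [-0.1, -0.2, -0.8]
finger_gap: 0.0266
grip_force: 39.6
```

Call:
{"method": "step_arm", "body": {
  "deltas": [
    [0, 0, -1, 0, 0, 0, -1],
    [0, 0, 0, 0, 0, 0, -1]
  ]
}}

```text
clock: 12.15
tcp_pos: [0.4725, -0.0792, -0.0039]
orientation: [-0.0, 0.548, 0.837, 0.0]
wrist_force: [0.6, 0.6, 0.6]
finger_gap: 0.0267
grip_force: 39.6
```

Call:
{"method": "step_arm", "body": {
  "deltas": [
    [0, 0, -1, 0, 0, 0, -1],
    [0, 0, 0, 0, 0, 0, -1]
  ]
}}

```text
clock: 12.35
tcp_pos: [0.4727, -0.0792, -0.0047]
orientation: [0.0, 0.548, 0.837, 0.0]
wrist_force: [-0.4, -0.9, 0.7]
finger_gap: 0.0267
grip_force: 39.7
```

Call:
{"method": "step_arm", "body": {
  "deltas": [
    [0, 0, -1, 0, 0, 0, -1],
    [0, 0, 0, 0, 0, 0, -1]
  ]
}}

```text
clock: 12.55
tcp_pos: [0.4727, -0.0792, -0.0048]
orientation: [0.0, 0.548, 0.837, 0.0]
wrist_force: [-4.1, 1.5, 11.3]
finger_gap: 0.0267
grip_force: 40.9
```

Call:
{"method": "step_arm", "body": {
  "deltas": [
    [0, 0, 1, 0, 0, 0, -1],
    [0, 0, 0, 0, 0, 0, -0.2],
    [0, 0, 0, 0, 0, 0, 0.5],
    [0, 0, 0, 0, 0, 0, 1],
    [0, 0, 0, 0, 0, 0, 1]
  ]
}}

```text
clock: 13.05
tcp_pos: [0.4724, -0.0792, -0.005]
orientation: [-0.0, 0.548, 0.837, -0.0]
wrist_force: [-0.5, -0.5, 1.1]
finger_gap: 0.076
grip_force: 0.0
```

Call:
{"method": "step_arm", "body": {
  "deltas": [
    [0, 0, 10, 0, 0, 0, 1],
    [0, 0, 20, 0, 0, 0, 1],
    [0, 0, 30, 0, 0, 0, 1],
    [-1, 40, 0, 0, 0, 0, 1],
    [-1, 40, 0, 0, 0, 0, 1]
  ]
}}

```text
clock: 13.55
tcp_pos: [0.4722, 0.0006, 0.0572]
orientation: [0.002, 0.549, 0.836, 0.001]
wrist_force: [0.3, 0.5, -0.7]
finger_gap: 0.0856
grip_force: 0.0
```

```bash
python3 look.py e 472.9 -78.8
```

```text
[0.4722 0.0006 0.0572] close dir 23.4 0.08560366872592257 [ 0.3  0.5 -0.7]
scene gold 163 z [0.014  0.0335 0.0399] (array([469.1, -68.6]), array([73.9, 26.9]), -55.8)
```

View pics/e.png

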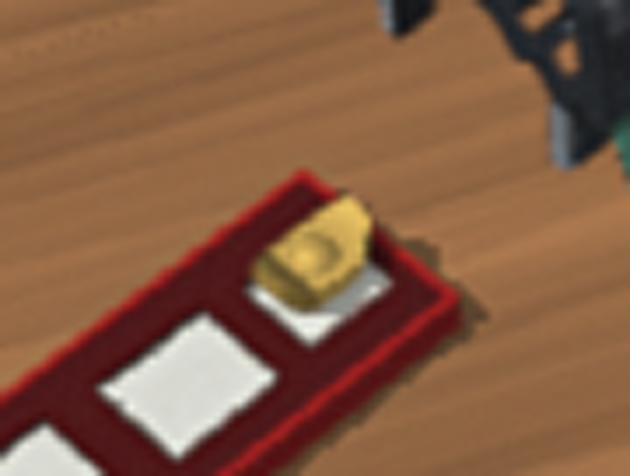

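Ingot1 sits upright in pocket1 at crop (315,255), horn tops at z≈0.040, which matches a floor at about 13 mm. Next is ingot2.

Call:
{"method": "step_arm", "body": {
  "deltas": [
    [-2, 45, 0, 0, 0, -4, 1],
    [-2, 45, 0, 0, 0, -4, 1],
    [-2, 45, 0, 0, 0, -4, 1],
    [-2, 45, 0, 0, 0, -4, 1],
    [-2, 45, 0, 0, 0, -2.2, 1]
  ]
}}

```text
clock: 14.15
tcp_pos: [0.4608, 0.227, 0.0558]
orientation: [0.0, 0.674, 0.739, 0.0]
wrist_force: [0.5, -0.8, 0.6]
finger_gap: 0.0855
grip_force: 0.0
```

Call:
{"method": "step_arm", "body": {
  "deltas": [
    [0, 44, 0, 0, 0, 0, 1],
    [0, 0, 0, 0, 0, 0, 1],
    [0, 0, 0, 0, 0, 0, 1],
    [0, 0, 0, 0, 0, 0, 1]
  ]
}}

```text
clock: 14.55
tcp_pos: [0.4605, 0.2687, 0.0552]
orientation: [0.0, 0.674, 0.739, -0.0]
wrist_force: [-0.1, -0.1, -0.2]
finger_gap: 0.0852
grip_force: 0.0
```

Call:
{"method": "step_arm", "body": {
  "deltas": [
    [1, 1, -30, 0, 0, 0, 1],
    [0, 0, -25, 0, 0, 0, 1],
    [0, 0, -12, 0, 0, 0, 1],
    [0, 0, -4, 0, 0, 0, 1],
    [0, 0, 0, 0, 0, 0, 1]
  ]
}}

```text
clock: 15.05
tcp_pos: [0.4617, 0.27, -0.0158]
orientation: [-0.0, 0.674, 0.739, -0.0]
wrist_force: [-0.1, 0.4, -0.2]
finger_gap: 0.0851
grip_force: 0.0
```

Call:
{"method": "step_arm", "body": {
  "deltas": [
    [0, 0, 0, 0, 0, 0, -1],
    [0, 0, 0, 0, 0, 0, -1],
    [0, 0, 0, 0, 0, 0, -1],
    [0, 0, 0, 0, 0, 0, -1],
    [0, 0, 0, 0, 0, 0, -1]
  ]
}}

```text
clock: 15.55
tcp_pos: [0.4623, 0.2712, -0.0148]
orientation: [0.0, 0.673, 0.74, 0.001]
wrist_force: [-0.3, -0.9, 5.3]
finger_gap: 0.0329
grip_force: 40.5
```

Call:
{"method": "step_arm", "body": {
  "deltas": [
    [0, 0, 15, 0, 0, 0, -1],
    [0, 0, 25, 0, 0, 0, -1],
    [0, 0, 30, 0, 0, 0, -1],
    [3, -34, 0, 0, 0, 2, -1],
    [3, -34, 0, 0, 0, 2, -1]
  ]
}}

```text
clock: 16.05
tcp_pos: [0.4685, 0.2031, 0.0554]
orientation: [0.001, 0.645, 0.764, 0.001]
wrist_force: [1.9, -0.2, -0.3]
finger_gap: 0.0329
grip_force: 39.9
```

Call:
{"method": "step_arm", "body": {
  "deltas": [
    [3, -34, 0, 0, 0, 2, -1],
    [3, -34, 0, 0, 0, 2, -1],
    [3, -34, 0, 0, 0, 2, -1],
    [3, -34, 0, 0, 0, 2, -1],
    [3, -34, 0, 0, 0, 2, -1]
  ]
}}

```text
clock: 16.55
tcp_pos: [0.4823, 0.0316, 0.0542]
orientation: [0.0, 0.577, 0.816, 0.0]
wrist_force: [0.8, -0.8, 0.4]
finger_gap: 0.033
grip_force: 39.9
```

Call:
{"method": "step_arm", "body": {
  "deltas": [
    [3, -34, 0, 0, 0, 2, -1],
    [3, -34, 0, 0, 0, 2.4, -1],
    [3, -34, 0, 0, 0, 0, -1],
    [4, -35, 0, 0, 0, 0, -1],
    [4, -35, 0, 0, 0, 0, -1]
  ]
}}

```text
clock: 17.05
tcp_pos: [0.4993, -0.1404, 0.0541]
orientation: [-0.0, 0.546, 0.838, 0.0]
wrist_force: [0.1, -0.4, -0.6]
finger_gap: 0.033
grip_force: 39.9
```

Call:
{"method": "step_arm", "body": {
  "deltas": [
    [0, 0, -10, 0, 0, 0, -1],
    [0, 0, -15, 0, 0, 0, -1],
    [0, 0, -15, 0, 0, 0, -1],
    [0, 0, 0, 0, 0, 0, -1],
    [0, 0, 0, 0, 0, 0, -1]
  ]
}}

```text
clock: 17.55
tcp_pos: [0.499, -0.1383, 0.0139]
orientation: [-0.001, 0.546, 0.838, -0.0]
wrist_force: [-0.3, -0.7, -0.9]
finger_gap: 0.0327
grip_force: 39.9
```

```bash
python3 look.py f 499.8 -140.4
```

```text
[ 0.499  -0.1383  0.0139] close dir 23.8 0.032747328864023 [-0.3 -0.7 -0.9]
scene gold 138 z [0.0153 0.0554 0.0838] (array([ 506. , -125.8]), array([87.9, 36.1]), -83.9)
top gold 99 z [0.0201 0.058  0.178 ] (array([ 480.2, -109.8]), array([35. , 21.1]), -60.8)
```

View pics/f.png

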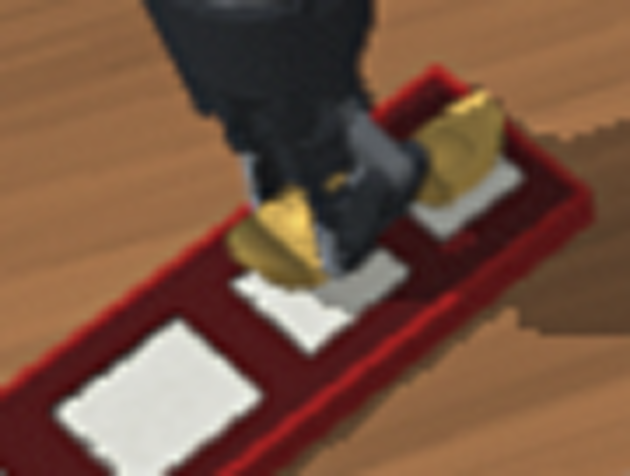

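Ingot2 hangs just above pocket2 (crop (290,240)) and is aligned.

Call:
{"method": "step_arm", "body": {
  "deltas": [
    [1, -1, -7, 0, 0, 0, -1],
    [0, 0, -5, 0, 0, 0, -1],
    [0, 0, -2, 0, 0, 0, -1],
    [0, 0, -1, 0, 0, 0, -1],
    [0, 0, 0, 0, 0, 0, -1]
  ]
}}

```text
clock: 18.15
tcp_pos: [0.5003, -0.1401, -0.001]
orientation: [-0.0, 0.546, 0.838, -0.0]
wrist_force: [-0.0, -0.1, 0.7]
finger_gap: 0.0328
grip_force: 39.9
```

Call:
{"method": "step_arm", "body": {
  "deltas": [
    [0, 0, -1, 0, 0, 0, -1],
    [0, 0, -1, 0, 0, 0, -1],
    [0, 0, 0, 0, 0, 0, -1]
  ]
}}

```text
clock: 18.45
tcp_pos: [0.5005, -0.1402, -0.0028]
orientation: [-0.0, 0.546, 0.838, 0.0]
wrist_force: [0.5, -0.6, 0.1]
finger_gap: 0.0326
grip_force: 39.9
```

Call:
{"method": "step_arm", "body": {
  "deltas": [
    [0, 0, -1, 0, 0, 0, -1],
    [0, 0, 0, 0, 0, 0, -1]
  ]
}}

```text
clock: 18.65
tcp_pos: [0.5006, -0.1402, -0.0038]
orientation: [0.0, 0.546, 0.838, 0.0]
wrist_force: [-0.6, -0.5, -0.4]
finger_gap: 0.0324
grip_force: 39.9
```

Call:
{"method": "step_arm", "body": {
  "deltas": [
    [0, 0, -1, 0, 0, 0, -1],
    [0, 0, 0, 0, 0, 0, -1]
  ]
}}

```text
clock: 18.85
tcp_pos: [0.5006, -0.1402, -0.0039]
orientation: [0.0, 0.546, 0.838, 0.0]
wrist_force: [-2.3, 0.7, 7.5]
finger_gap: 0.0329
grip_force: 40.7
```

Call:
{"method": "step_arm", "body": {
  "deltas": [
    [0, 0, -0.5, 0, 0, 0, -1],
    [0, 0, 0, 0, 0, 0, -1]
  ]
}}

```text
clock: 19.05
tcp_pos: [0.5006, -0.1402, -0.0039]
orientation: [0.0, 0.546, 0.838, 0.0]
wrist_force: [-3.4, 2.0, 10.7]
finger_gap: 0.0328
grip_force: 41.2
```

Call:
{"method": "step_arm", "body": {
  "deltas": [
    [0, 0, 1, 0, 0, 0, -1],
    [0, 0, 0, 0, 0, 0, -0.2],
    [0, 0, 0, 0, 0, 0, 0.5],
    [0, 0, 0, 0, 0, 0, 1],
    [0, 0, 0, 0, 0, 0, 1]
  ]
}}

```text
clock: 19.55
tcp_pos: [0.5005, -0.1401, -0.0045]
orientation: [-0.0, 0.546, 0.838, 0.0]
wrist_force: [-0.4, 0.7, 0.2]
finger_gap: 0.0757
grip_force: 0.0
```

Call:
{"method": "step_arm", "body": {
  "deltas": [
    [0, 0, 10, 0, 0, 0, 1],
    [0, 0, 20, 0, 0, 0, 1],
    [0, 0, 30, 0, 0, 0, 1],
    [14, 36, 0, 0, 0, -5, 1],
    [14, 36, 0, 0, 0, -5, 1]
  ]
}}

```text
clock: 20.05
tcp_pos: [0.5302, -0.0687, 0.0579]
orientation: [0.002, 0.62, 0.785, 0.001]
wrist_force: [0.5, -0.1, 0.1]
finger_gap: 0.0853
grip_force: 0.0
```

Call:
{"method": "step_arm", "body": {
  "deltas": [
    [14, 36, 0, 0, 0, -5, 1],
    [14, 36, 0, 0, 0, -5, 1],
    [14, 36, 0, 0, 0, -5, 1],
    [14, 36, 0, 0, 0, -3.5, 1],
    [15, 37, 0, 0, 0, 0, 1]
  ]
}}

```text
clock: 20.55
tcp_pos: [0.6, 0.1143, 0.0565]
orientation: [0.0, 0.736, 0.677, 0.0]
wrist_force: [0.3, -0.8, 0.8]
finger_gap: 0.0853
grip_force: 0.0
```

Call:
{"method": "step_arm", "body": {
  "deltas": [
    [0, 0, 0, 0, 0, 0, 1],
    [0, 0, 0, 0, 0, 0, 1],
    [0, 0, 0, 0, 0, 0, 1]
  ]
}}

```text
clock: 20.85
tcp_pos: [0.5991, 0.1122, 0.0559]
orientation: [-0.0, 0.736, 0.677, -0.0]
wrist_force: [-0.2, -0.1, 1.0]
finger_gap: 0.0855
grip_force: 0.0
```

```bash
python3 look.py g 499.8 -140.4
python3 - <<'E'
from workcell import *
from h import *
d=read_camera("top");s=get_state()
cv2.imwrite("pics/gt.png",cv2.resize(d["image"][170:300,330:500],None,fx=4,fy=4,interpolation=cv2.INTER_CUBIC)[:,:,::-1])
E
```

```text
[0.5991 0.1122 0.0559] close dir -4.8 0.08552081769652464 [-0.2 -0.1  1. ]
scene gold 310 z [0.0145 0.037  0.0462] (array([ 498.8, -128.4]), array([91.6, 32.5]), -67.4)
top gold 383 z [nan nan nan] (array([ 495., -135.]), array([94.5, 20.9]), -67.3)
```

View pics/gt.png

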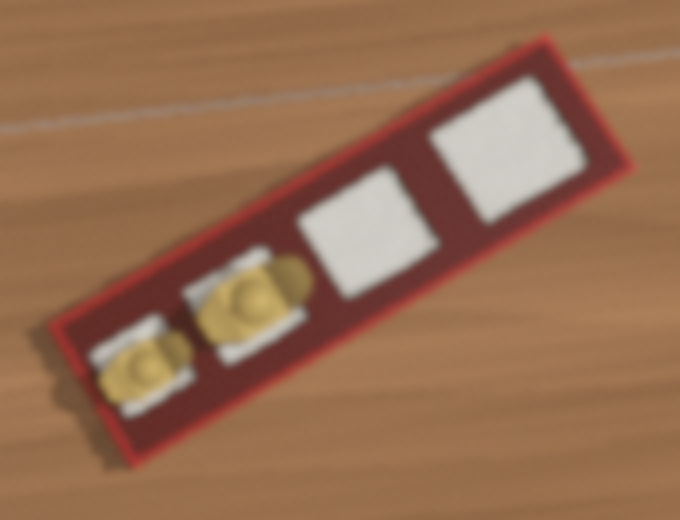

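The top view shows ingot1 (145,368) and ingot2 (250,305) centred in their pockets, with floor showing on both sides. Now ingot3.

Call:
{"method": "step_arm", "body": {
  "deltas": [
    [1, 1, -30, 0, 0, 0, 1],
    [0, 0, -25, 0, 0, 0, 1],
    [0, 0, -12, 0, 0, 0, 1],
    [0, 0, -4, 0, 0, 0, 1],
    [0, 0, 0, 0, 0, 0, 1]
  ]
}}

```text
clock: 21.5
tcp_pos: [0.6004, 0.1133, -0.0153]
orientation: [-0.0, 0.736, 0.677, -0.0]
wrist_force: [-0.0, 0.2, 0.2]
finger_gap: 0.0851
grip_force: 0.0
```

Call:
{"method": "step_arm", "body": {
  "deltas": [
    [0, 0, 0, 0, 0, 0, -1],
    [0, 0, 0, 0, 0, 0, -1],
    [0, 0, 0, 0, 0, 0, -1],
    [0, 0, 0, 0, 0, 0, -1],
    [0, 0, 0, 0, 0, 0, -1]
  ]
}}

```text
clock: 22.0
tcp_pos: [0.6015, 0.1139, -0.0141]
orientation: [0.001, 0.736, 0.677, 0.001]
wrist_force: [-0.3, 0.9, 5.6]
finger_gap: 0.0392
grip_force: 40.9
```

Call:
{"method": "step_arm", "body": {
  "deltas": [
    [0, 0, 15, 0, 0, 0, -1],
    [0, 0, 25, 0, 0, 0, -1],
    [0, 0, 30, 0, 0, 0, -1],
    [-7, -33, 0, 0, 0, 3, -1],
    [-7, -33, 0, 0, 0, 3, -1]
  ]
}}

```text
clock: 22.5
tcp_pos: [0.5874, 0.0479, 0.0559]
orientation: [0.001, 0.698, 0.717, 0.001]
wrist_force: [0.6, -0.6, -1.4]
finger_gap: 0.0387
grip_force: 40.4
```

Call:
{"method": "step_arm", "body": {
  "deltas": [
    [-7, -33, 0, 0, 0, 3, -1],
    [-7, -33, 0, 0, 0, 3, -1],
    [-7, -33, 0, 0, 0, 3, -1],
    [-7, -33, 0, 0, 0, 3, -1],
    [-7, -33, 0, 0, 0, 3, -1]
  ]
}}

```text
clock: 23.0
tcp_pos: [0.5509, -0.1183, 0.0545]
orientation: [-0.0, 0.599, 0.801, -0.0]
wrist_force: [0.6, -0.0, -0.8]
finger_gap: 0.0392
grip_force: 40.4
```

Call:
{"method": "step_arm", "body": {
  "deltas": [
    [-7, -33, 0, 0, 0, 3, -1],
    [-6, -33, 0, 0, 0, 3, -1],
    [-6, -32, 0, 0, 0, 1.5, -1],
    [0, 0, 0, 0, 0, 0, -1],
    [0, 0, -10, 0, 0, 0, -1]
  ]
}}

```text
clock: 23.5
tcp_pos: [0.5332, -0.2162, 0.0454]
orientation: [0.001, 0.547, 0.837, 0.0]
wrist_force: [-0.1, 0.3, 0.2]
finger_gap: 0.039
grip_force: 40.3
```

Call:
{"method": "step_arm", "body": {
  "deltas": [
    [0, 0, -15, 0, 0, 0, -1],
    [0, 0, -15, 0, 0, 0, -1],
    [0, 0, 0, 0, 0, 0, -1],
    [0, 0, 0, 0, 0, 0, -1],
    [0, 0, 0, 0, 0, 0, -1]
  ]
}}

```text
clock: 24.0
tcp_pos: [0.5331, -0.2147, 0.0152]
orientation: [0.0, 0.546, 0.838, 0.0]
wrist_force: [0.8, -0.4, -0.7]
finger_gap: 0.0387
grip_force: 40.3
```

Call:
{"method": "step_arm", "body": {
  "deltas": [
    [0, 0, -8, 0, 0, 0, -1],
    [0, 0, -5, 0, 0, 0, -1],
    [0, 0, -2, 0, 0, 0, -1],
    [0, 0, 0, 0, 0, 0, -1],
    [0, 0, 0, 0, 0, 0, -1]
  ]
}}

```text
clock: 24.5
tcp_pos: [0.5325, -0.2152, -0.0003]
orientation: [-0.0, 0.546, 0.838, 0.0]
wrist_force: [-0.1, -0.1, -1.1]
finger_gap: 0.0387
grip_force: 40.3
```

Call:
{"method": "step_arm", "body": {
  "deltas": [
    [0, 0, -1, 0, 0, 0, -1],
    [0, 0, -1, 0, 0, 0, -1],
    [0, 0, 0, 0, 0, 0, -1]
  ]
}}

```text
clock: 24.8
tcp_pos: [0.5325, -0.2152, -0.0024]
orientation: [-0.0, 0.546, 0.838, 0.0]
wrist_force: [0.1, -0.1, -1.2]
finger_gap: 0.0392
grip_force: 40.3
```

Call:
{"method": "step_arm", "body": {
  "deltas": [
    [0, 0, -1, 0, 0, 0, -1],
    [0, 0, 0, 0, 0, 0, -1]
  ]
}}

```text
clock: 25.0
tcp_pos: [0.5327, -0.2153, -0.0032]
orientation: [0.0, 0.546, 0.838, 0.0]
wrist_force: [-0.4, -0.2, 0.5]
finger_gap: 0.0388
grip_force: 40.4
```

Call:
{"method": "step_arm", "body": {
  "deltas": [
    [0, 0, -0.7, 0, 0, 0, -1],
    [0, 0, 0, 0, 0, 0, -1]
  ]
}}

```text
clock: 25.2
tcp_pos: [0.5327, -0.2153, -0.0032]
orientation: [0.0, 0.546, 0.838, -0.0]
wrist_force: [-1.6, 1.2, 6.0]
finger_gap: 0.0391
grip_force: 41.0
```

Call:
{"method": "step_arm", "body": {
  "deltas": [
    [0, 0, 0.7, 0, 0, 0, -1],
    [0, 0, 0, 0, 0, 0, -0.1],
    [0, 0, 0, 0, 0, 0, 0.5],
    [0, 0, 0, 0, 0, 0, 1],
    [0, 0, 0, 0, 0, 0, 1]
  ]
}}

```text
clock: 25.7
tcp_pos: [0.5325, -0.2151, -0.0034]
orientation: [-0.0, 0.546, 0.838, 0.0]
wrist_force: [0.7, 0.9, 0.4]
finger_gap: 0.0803
grip_force: 0.0
```

Call:
{"method": "step_arm", "body": {
  "deltas": [
    [0, 0, 10, 0, 0, 0, 1],
    [0, 0, 20, 0, 0, 0, 1],
    [0, 0, 30, 0, 0, 0, 1],
    [-9, 37, 0, 0, 0, -3, 1],
    [-9, 37, 0, 0, 0, -3, 1]
  ]
}}

```text
clock: 26.2
tcp_pos: [0.5159, -0.1418, 0.0587]
orientation: [0.002, 0.591, 0.807, 0.001]
wrist_force: [0.4, 1.8, 0.4]
finger_gap: 0.0854
grip_force: 0.0
```

Call:
{"method": "step_arm", "body": {
  "deltas": [
    [-9, 37, 0, 0, 0, -1.8, 1],
    [-9, 37, 0, 0, 0, 0, 1],
    [-9, 37, 0, 0, 0, 0, 1],
    [-10, 37, 0, 0, 0, 0, 1],
    [-10, 37, 0, 0, 0, 0, 1]
  ]
}}

```text
clock: 26.7
tcp_pos: [0.4674, 0.0452, 0.0576]
orientation: [0.001, 0.602, 0.798, 0.0]
wrist_force: [1.3, 0.4, -0.1]
finger_gap: 0.0854
grip_force: 0.0
```

Call:
{"method": "step_arm", "body": {
  "deltas": [
    [-10, 38, 0, 0, 0, 0, 1],
    [-10, 38, 0, 0, 0, 0, 1],
    [0, 0, 0, 0, 0, 0, 1],
    [0, 0, 0, 0, 0, 0, 1],
    [0, 0, 0, 0, 0, 0, 1]
  ]
}}

```text
clock: 27.2
tcp_pos: [0.4482, 0.1192, 0.0572]
orientation: [0.001, 0.602, 0.798, 0.0]
wrist_force: [0.6, 0.2, -0.5]
finger_gap: 0.0854
grip_force: 0.0
```

```bash
python3 look.py i 532.5 -214.8
```

```text
[0.4482 0.1192 0.0572] close dir 15.9 0.08535892922674457 [ 0.6  0.2 -0.5]
scene gold 462 z [nan nan nan] (array([ 531.6, -206.6]), array([96.7, 26.4]), -63.8)
top gold 522 z [nan nan nan] (array([ 529.6, -213.2]), array([102.7,  26.9]), -71.6)
```

View pics/i.png

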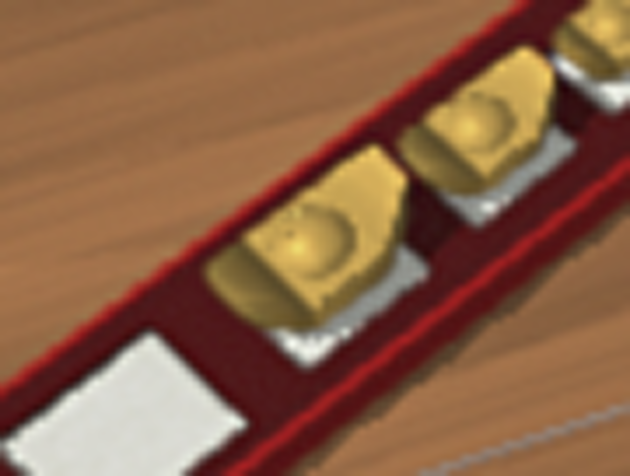

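Ingot3 is seated in pocket3 (crop (310,245)), level with its neighbours. Now ingot4.

Call:
{"method": "step_arm", "body": {
  "deltas": [
    [0, 0, -30, 0, 0, 0, 1],
    [0, 0, -25, 0, 0, 0, 1],
    [0, 0, -13, 0, 0, 0, 1],
    [0, 0, -4, 0, 0, 0, 1],
    [0, 0, 0, 0, 0, 0, 1]
  ]
}}

```text
clock: 27.8
tcp_pos: [0.4474, 0.119, -0.0156]
orientation: [-0.0, 0.603, 0.798, -0.0]
wrist_force: [0.4, -0.3, -0.3]
finger_gap: 0.0854
grip_force: 0.0
```

Call:
{"method": "step_arm", "body": {
  "deltas": [
    [0, 0, 0, 0, 0, 0, -1],
    [0, 0, 0, 0, 0, 0, -1],
    [0, 0, 0, 0, 0, 0, -1],
    [0, 0, 0, 0, 0, 0, -1],
    [0, 0, 0, 0, 0, 0, -1]
  ]
}}

```text
clock: 28.3
tcp_pos: [0.4485, 0.1199, -0.0143]
orientation: [0.001, 0.602, 0.799, 0.001]
wrist_force: [-0.2, -0.5, 6.3]
finger_gap: 0.0453
grip_force: 41.0
```

Call:
{"method": "step_arm", "body": {
  "deltas": [
    [0, 0, 15, 0, 0, 0, -1],
    [0, 0, 25, 0, 0, 0, -1],
    [0, 0, 32, 0, 0, 0, -1],
    [9, -32, 0, 0, 0, 2, -1],
    [9, -32, 0, 0, 0, 2, -1]
  ]
}}

```text
clock: 28.8
tcp_pos: [0.4667, 0.0558, 0.0582]
orientation: [0.001, 0.572, 0.82, 0.001]
wrist_force: [-0.9, -0.1, -0.7]
finger_gap: 0.0445
grip_force: 41.5
```

Call:
{"method": "step_arm", "body": {
  "deltas": [
    [9, -32, 0, 0, 0, 2, -1],
    [9, -32, 0, 0, 0, 1.9, -1],
    [9, -32, 0, 0, 0, 0, -1],
    [9, -32, 0, 0, 0, 0, -1],
    [9, -32, 0, 0, 0, 0, -1]
  ]
}}

```text
clock: 29.3
tcp_pos: [0.5107, -0.1054, 0.0568]
orientation: [0.0, 0.546, 0.838, 0.0]
wrist_force: [1.2, -0.2, -1.1]
finger_gap: 0.0451
grip_force: 41.4
```

Call:
{"method": "step_arm", "body": {
  "deltas": [
    [10, -33, 0, 0, 0, 0, -1],
    [10, -33, 0, 0, 0, 0, -1],
    [10, -33, 0, 0, 0, 0, -1],
    [10, -33, 0, 0, 0, 0, -1],
    [10, -33, 0, 0, 0, 0, -1]
  ]
}}

```text
clock: 29.8
tcp_pos: [0.5607, -0.2703, 0.0566]
orientation: [-0.0, 0.546, 0.838, 0.0]
wrist_force: [0.9, 0.9, -0.8]
finger_gap: 0.0447
grip_force: 41.4
```

Call:
{"method": "step_arm", "body": {
  "deltas": [
    [10, -32, 0, 0, 0, 0, -1],
    [0, 0, 0, 0, 0, 0, -1],
    [0, 0, -15, 0, 0, 0, -1],
    [0, 0, -15, 0, 0, 0, -1],
    [0, 0, -10, 0, 0, 0, -1]
  ]
}}

```text
clock: 30.3
tcp_pos: [0.5697, -0.3002, 0.0154]
orientation: [-0.001, 0.545, 0.838, 0.0]
wrist_force: [0.0, -0.1, -1.6]
finger_gap: 0.0447
grip_force: 41.4
```

Call:
{"method": "step_arm", "body": {
  "deltas": [
    [0, 0, 0, 0, 0, 0, -1],
    [0, 0, 0, 0, 0, 0, -1],
    [0, 0, 0, 0, 0, 0, -1]
  ]
}}

```text
clock: 30.6
tcp_pos: [0.5711, -0.3013, 0.0176]
orientation: [0.001, 0.545, 0.838, 0.0]
wrist_force: [-0.4, 0.2, -2.3]
finger_gap: 0.0454
grip_force: 41.4
```

Call:
{"method": "step_arm", "body": {
  "deltas": [
    [0, -1, -8, 0, 0, 0, -1],
    [0, 0, -5, 0, 0, 0, -1],
    [0, 0, -4, 0, 0, 0, -1],
    [0, 0, 0, 0, 0, 0, -1],
    [0, 0, 0, 0, 0, 0, -1]
  ]
}}

```text
clock: 31.1
tcp_pos: [0.5704, -0.3021, -0.0005]
orientation: [-0.0, 0.546, 0.838, 0.0]
wrist_force: [-0.2, 0.0, -0.3]
finger_gap: 0.045
grip_force: 41.4
```

Call:
{"method": "step_arm", "body": {
  "deltas": [
    [0, 0, -1, 0, 0, 0, -1],
    [0, 0, -1, 0, 0, 0, -1],
    [0, 0, 0, 0, 0, 0, -1]
  ]
}}

```text
clock: 31.4
tcp_pos: [0.5705, -0.3022, -0.0023]
orientation: [0.0, 0.546, 0.838, 0.0]
wrist_force: [0.3, 0.4, -0.8]
finger_gap: 0.0452
grip_force: 41.4
```

Call:
{"method": "step_arm", "body": {
  "deltas": [
    [0, 0, -1, 0, 0, 0, -1],
    [0, 0, 0, 0, 0, 0, -1]
  ]
}}

```text
clock: 31.6
tcp_pos: [0.5707, -0.3023, -0.0032]
orientation: [0.0, 0.546, 0.838, 0.0]
wrist_force: [1.2, 0.3, -0.9]
finger_gap: 0.045
grip_force: 41.5
```

Call:
{"method": "step_arm", "body": {
  "deltas": [
    [0, 0, -0.7, 0, 0, 0, -1],
    [0, 0, 0, 0, 0, 0, -1]
  ]
}}

```text
clock: 31.8
tcp_pos: [0.5707, -0.3023, -0.0032]
orientation: [0.0, 0.546, 0.838, -0.0]
wrist_force: [-2.0, 1.3, 4.7]
finger_gap: 0.0454
grip_force: 41.9
```

Touch-down. Releasing, then backing off upward and away.

Call:
{"method": "step_arm", "body": {
  "deltas": [
    [0, 0, 0.5, 0, 0, 0, -1],
    [0, 0, 0, 0, 0, 0, 0],
    [0, 0, 0, 0, 0, 0, 0.5],
    [0, 0, 0, 0, 0, 0, 1],
    [0, 0, 0, 0, 0, 0, 1]
  ]
}}

```text
clock: 32.3
tcp_pos: [0.5705, -0.3021, -0.0038]
orientation: [-0.0, 0.546, 0.838, 0.0]
wrist_force: [-0.2, -0.3, 0.3]
finger_gap: 0.0845
grip_force: 0.0
```

Call:
{"method": "step_arm", "body": {
  "deltas": [
    [0, 0, 10, 0, 0, 0, 1],
    [0, 0, 20, 0, 0, 0, 1],
    [0, 0, 40, 0, 0, 0, 1],
    [-10, 40, 20, 0, 0, 0, 1],
    [-10, 40, 0, 0, 0, 0, 1]
  ]
}}

```text
clock: 32.8
tcp_pos: [0.5532, -0.2239, 0.0911]
orientation: [0.004, 0.547, 0.837, 0.0]
wrist_force: [0.8, -0.5, 0.2]
finger_gap: 0.0855
grip_force: 0.0
```

Call:
{"method": "step_arm", "body": {
  "deltas": [
    [-10, 45, 0, 0, 0, 0, 1],
    [-10, 45, 0, 0, 0, 0, 1],
    [-10, 45, 0, 0, 0, 0, 1],
    [-10, 45, 0, 0, 0, 0, 1],
    [-10, 45, 0, 0, 0, 0, 1]
  ]
}}

```text
clock: 33.3
tcp_pos: [0.5003, 0.0044, 0.0875]
orientation: [0.001, 0.546, 0.838, 0.0]
wrist_force: [0.2, 0.2, -0.1]
finger_gap: 0.0857
grip_force: 0.0
```

Call:
{"method": "step_arm", "body": {
  "deltas": [
    [-10, 45, 0, 0, 0, 0, 1],
    [-10, 45, 0, 0, 0, 0, 1],
    [0, 45, 0, 0, 0, 0, 1],
    [0, 0, 0, 0, 0, 0, 1],
    [0, 0, 0, 0, 0, 0, 1]
  ]
}}

```text
clock: 33.8
tcp_pos: [0.4807, 0.1388, 0.0872]
orientation: [0.001, 0.544, 0.839, 0.0]
wrist_force: [0.1, -0.8, 0.3]
finger_gap: 0.0854
grip_force: 0.0
```

Run:
```python
from workcell import *
from h import *
t=read_camera("top")["image"][90:300,230:500];s=read_camera("scene")["image"][130:300,160:430]
cv2.imwrite("pics/z.png",cv2.resize(np.vstack([t,s]),None,fx=1.57,fy=1.57,interpolation=cv2.INTER_CUBIC)[:,:,::-1])
```

```text
(no output)
```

View pics/z.png

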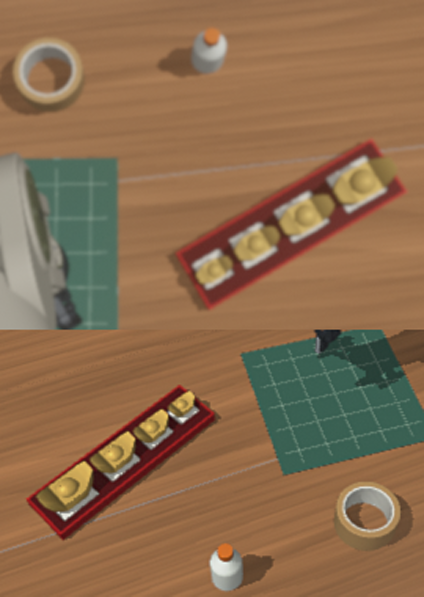

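All four ingots sit upright, centred and in order of size along the row. The glue bottle (208,52) and tape roll (47,72) are where they stood.

```bash
python3 -c "
from workcell import *
print(hand_in())"
```

```text
the job is handed in; nothing more can be done
None
```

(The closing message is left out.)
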